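# Load the tape post and hold the carousel at the front

### The job

Slide the two loose tape rolls over the post of the desk carousel, the large roll first and then the small one on top of it, both fully home, and leave turning the carousel until both are on. Then turn the carousel until the post stands at the front, in line with the pointer on the foot, and finish there gripping the post and holding the carousel still: do not let go. Leave the other things on the table where they are.

Things in the scene. Friction and masses are not known exactly. Their poses are not given: they have to be found in the camera images.
- carousel_base: Fixed black foot (disc, 176 mm across) of the desk carousel, left of the white drawer unit. Origin: centre of its underside, on the axis of turning. Its front is its own -x (within 0.6 rad of facing the robot): there an arm runs out under the deck to an upright lug, 129 mm from the axis, with a small aluminium pointer on top, 33 mm above the table.
- carousel_deck (a joint): Angle of the grey deck (216 mm across, top 28 mm above the table), rad, + counterclockwise from above; a multiple of 2*pi = post at the front; starts 0.9 rad or more away. Turns freely both ways, light friction (0.05 N m), stays where left. 70 mm from the axis, 90 degrees apart: post, a cup either side (60 mm wide, 48 high; contents up to 80 mm above the deck), across from it a bin 36 mm high.
- post_foot (a point): At the deck's top face on the centre line of the tape post (70 mm from the carousel's axis). The post is aluminium, upright, 18 mm in diameter and 88 mm high, its top 8 mm tapered to 10 mm diameter. With both rolls home the top 44 mm of the post stay free to grip.
- post_top (a point): Centre of the tape post's top end, 88 mm above point post_foot.
- front_point (a point): Fixed point level with the deck's top face, 70 mm from the axis towards the pointer: point post_foot coincides with it when the post is exactly at the front.
- large_roll: Large tape roll lying flat on the table to the right of the drawer unit: off-white with a brown cardboard core, 64 mm outer diameter, 24 mm hole, 25 mm high, about 80 g. Origin at the centre of its underside, z along the hole.
- small_roll: Small tape roll lying flat on the table to the right of the drawer unit, same colours: 48 mm outer diameter, 24 mm hole, 19 mm high, about 40 g. Origin at the centre of its underside, z along the hole.
- mouse: Bystander: computer mouse 108x60x34 mm, left of the carousel. Origin at the centre of its underside.
- binder_clip: Bystander: binder clip 30x38x24 mm, between the drawer unit and the rolls. Origin at the centre of its underside.
- eraser: Bystander: eraser 42x23x14 mm, to the right of the rolls. Origin at the centre of its underside. (All else on the table is fixed. The white drawer unit, 0.17 m high, stands between carousel and rolls, x 0.28 to 0.57, y -0.11 to 0.14: carry the rolls over it.)
Mind the look-alikes: they are no part of the job. Leave any pink or yellow look-alike of the large_roll alone.

How it is judged:
On the way, in this order (a step that is already met when the one before it is completed fails the run):
1. the large roll is on the post, flat on the deck (horizontal distance between large_roll and post_foot below 0.007 m and z of large_roll in the frame of post_foot between -0.004 and 0.004 m and angle between large_roll's own z axis and vertical below 0.12 rad), for 0.2 s.
2. the small roll is on the post, flat on the large roll (all of step 1 and horizontal distance between small_roll and post_foot below 0.007 m and z of small_roll in the frame of post_foot between 0.021 and 0.029 m and angle between small_roll's own z axis and vertical below 0.12 rad), for 0.2 s.
3. the post is at the front pointer, gripped and still (horizontal distance between post_foot and front_point below 0.01 m and contact force between the fingers and carousel_deck above 2 N and velocity of joint carousel_deck between -0.1 and 0.1 rad/s), for 0.2 s.
At the end, for the whole second after the job is handed in: Both rolls are threaded on the post, the large one flat on the deck and the small one flat on it (within 4 mm of height), the post stands within 10 mm of the front point, the carousel does not turn (under 0.1 rad/s), and the fingers still grip the post with more than 2 N (all of step 2 and all of step 3); the arm keeps its last pose, push and grip.
It fails at once if a bystander (mouse, binder clip, eraser) is moved more than 20 mm (distance of any of mouse, binder_clip, eraser from where it was at the start of the episode above 0.02 m).
It also fails if it takes over 72 s, if anything falls off the work surface, if the arm or the gripper's body presses on something with over 40 N, if the wrist force passes 120 N, or if a joint passes its speed limit or range.

### The arm

A 6-joint arm with a two-finger parallel gripper is mounted at the origin on a cart in front of the work surface, level with it; the furniture and walls round the work are solid. World frame = base frame: x ahead of the robot, y to its left, z up, the work surface at z = 0. Lengths are in m, angles in rad, forces in N, time in s.
With the tool pointing down it reaches from about 0.25 to 0.725 m from the base axis. Payload 4 kg.
Tool frame: the origin (TCP) lies midway between the tips of the shut fingers; the grasp point (between the pads) lies 19 mm behind it; z points along the fingers, y is the direction in which the jaws open and shut (so a half turn about z gives the same grasp; the last joint's range is limited). The gripper opens to 85 mm and grips with 20 to 120 N. Pads are 22 mm wide; open, the fingers measure 114 mm over their backs; the gripper's body (76 mm by 85 mm) begins 54 mm behind the grasp point. The pads swing forward as they close: fully open they stand 13 mm farther back than shut.
Start: joints at [-1.286, 0.241, 0.005, 1.335, 0, 1.571], TCP at [0.14, -0.48, 0.231] pointing down, gripper open.
Joint ranges: [-2.72, 2.72], [-1.05, 1.87], [-1.09, 1.28], [-1.99, 2.15], [-1.42, 1.44], [-3.14, 3.14]. Speed limits (rad/s): [2.79, 2.79, 3.14, 3.14, 3.14, 3.14].

### API

Orientations are given as a unit quaternion [x, y, z, w].
In Python, from workcell import get_obs, camera, camera_model, job_done, masks_of gives the robot as it stands.
- The arm moves only by the tool jog_arm, never from a script. Its argument "deltas" is a list that holds one entry, the list of rows, each a list of 7 numbers: the shift along the tool's x, y, z in mm, then the turn, a rotation vector about the tool's x, y, z in degrees, then the finger opening in mm, from 0 to 85.4. A call has 1 to 5 rows; each row shifts and turns the pose as measured when the row begins, along the tool's axes as they then stand; what a row does not reach is not made up. A row lasts 1/10 s, in which the tool goes at most 50 mm and 8.59 degrees, less where a joint would pass 70% of its speed; a pose out of reach is approached as far as the arm can. A call with a gripper value outside its range is refused whole. The fingers move at their own pace and stop on an object; the grip force is fixed at half the most. Time passes only in rows, so rows that do not move let the fingers close. It gives the time, the measured TCP pose, the force and the opening at its end, in the units of the state.
- get_obs(): the state, without advancing time (a new reading comes with each control period).
- camera(name): name is "scene" or "top"; returns the picture (420x560x3 uint8, red, green, blue); there is no depth.
- camera_model(name): a dict with "fovy" (degrees; the focal length in pixels is half the picture's height over the tangent of half this angle, whatever the lens; pixels are square), "cx", "cy" (the principal point, pixels), "pose" (4x4, takes a point from camera to world coordinates). Camera axes: x right, y down, z forward; pixel columns grow to the right and rows downward; lengths in m; the calibration is good to about 2 mm. A picture is of the moment at which its call begins. camera_model takes no time and is no camera call.
- job_done(): hands the job in, once; it reports no verdict.
Trained networks look in the newest picture that a camera, given by its name, has taken for a name from the list of things; names that differ only in an ending like _2 or _b are one class to them, and where a whole thing is asked for, a point or a joint stands for the part that bears it (a point fixed in the world has none). Each returns a list of dicts, best first, with "conf" (0 to 1); they miss things now and then, are a little off and sometimes report something else, mostly with a low value. They report only what shows in the picture. A call takes as long as a camera call. They do not tell look-alikes from the thing itself.
- masks_of(target, camera): "pixels" (420x560 bool, what is visible of it) and "at" ([column, row] in pixels, amid what is visible of it).
The state is a dict: "clock": time; "joint_pos": joint angles; "joint_vel": joint speeds; "tau": joint torques, N m; "eef_pos": TCP position; "tool_rot": TCP orientation; "ft_force": force on the tool from outside, world axes, zero at the start; "ft_torque": the same for the moment, N m; "grip_width": finger opening in m.
Only numpy, scipy, OpenCV 4.12 (cv2) and the standard library are available. Lean on these libraries where they do the work, as an engineer would, in place of code of your own. Each camera call takes 0.05 s, during which the arm holds its last target. There are 200 camera calls.

## Working session

There is one attempt and no reset: what is moved stays moved. The work goes in short steps, Python scripts to look and compute and a tool call to move; the robot and the scene stay as the last step left them, time stands still between calls to the robot, and variables do not carry over. Pictures are saved under pics/ and viewed, about 8 in all and at most 12, crops included, and the job is handed in when it is done.

Besides the shell and the picture viewer there is one more tool, called by a JSON object that holds its "op" and its "data". jog_arm: Moves the arm, as the interface text tells. Its arguments: {"type":"object","properties":{"deltas":{"type":"array"}},"required":["deltas"]}

```bash
mkdir -p pics; ls; python3 - <<'E'
from workcell import *
import cv2,numpy as np
np.set_printoptions(precision=3,suppress=True)
for c in("scene","top"):
    im=camera(c); cv2.imwrite(f"pics/{c}0.png",im[:,:,::-1]); m=camera_model(c); print(c,m["fovy"],m["cx"],m["cy"],m.keys()); print(m["pose"])
    for t in("large_roll","small_roll","carousel_base","carousel_deck","binder_clip","eraser","mouse"):
        for d in masks_of(t,c): print(t,round(d["conf"],2),d["at"],d["pixels"].sum())
print(get_obs())
E
```

```text
pics
scene 44.1752754489751 273.0256556943832 207.93966121711097 dict_keys(['fovy', 'cx', 'cy', 'pose'])
[[ 0.473 -0.502  0.724 -0.805]
 [-0.881 -0.253  0.4   -0.673]
 [-0.018 -0.827 -0.562  1.128]
 [ 0.     0.     0.     1.   ]]
large_roll 0.64 [337.5, 236.8] 230
large_roll 0.58 [389.3, 286.2] 312
large_roll 0.57 [380.9, 241.5] 153
small_roll 0.62 [348.8, 272.0] 165
carousel_base 0.58 [186.8, 215.4] 129
binder_clip 0.45 [317.7, 248.0] 26
mouse 0.5 [166.5, 191.4] 198
top 53.57176508348906 282.44975007531303 207.70928227078838 dict_keys(['fovy', 'cx', 'cy', 'pose'])
[[-0.026 -0.988  0.155  0.308]
 [-1.     0.024 -0.017  0.057]
 [ 0.013 -0.155 -0.988  1.377]
 [ 0.     0.     0.     1.   ]]
large_roll 0.87 [388.1, 174.8] 283
large_roll 0.71 [120.4, 201.9] 458
large_roll 0.67 [413.4, 236.7] 330
large_roll 0.62 [338.3, 187.8] 223
large_roll 0.52 [408.2, 210.4] 264
carousel_base 0.89 [201.4, 219.7] 3497
carousel_deck 0.76 [204.8, 221.8] 3325
binder_clip 0.19 [386.0, 175.4] 328
eraser 0.39 [438.1, 208.7] 89
mouse 0.81 [122.5, 204.9] 408
{'clock': 0.8, 'joint_pos': array([-1.286,  0.241,  0.005,  1.335, -0.   ,  1.571]), 'joint_vel': array([ 0.001,  0.   , -0.   ,  0.001,  0.002, -0.001]), 'tau': array([ -0.001, -37.215,  25.268,   0.001,   0.   ,   0.   ]), 'eef_pos': array([ 0.14 , -0.48 ,  0.231]), 'tool_rot': array([ 0.99 ,  0.142, -0.   ,  0.   ]), 'ft_force': array([0.087, 0.254, 0.415]), 'ft_torque': array([-0.037,  0.026, -0.039]), 'grip_width': 0.08581645110804303}
```

```bash
python3 - <<'E'
import cv2
a=cv2.imread("pics/top0.png"); cv2.imwrite("pics/topc.png",cv2.resize(a[130:290,90:470],None,fx=2.1,fy=2.1,interpolation=cv2.INTER_CUBIC))
a=cv2.imread("pics/scene0.png"); cv2.imwrite("pics/scc.png",cv2.resize(a[130:320,130:430],None,fx=2.6,fy=2.6,interpolation=cv2.INTER_CUBIC))
E
```

```text
(no output)
```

View pics/topc.png

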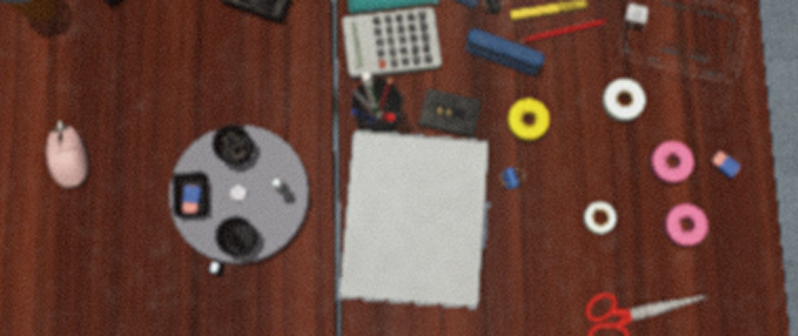

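View pics/scc.png

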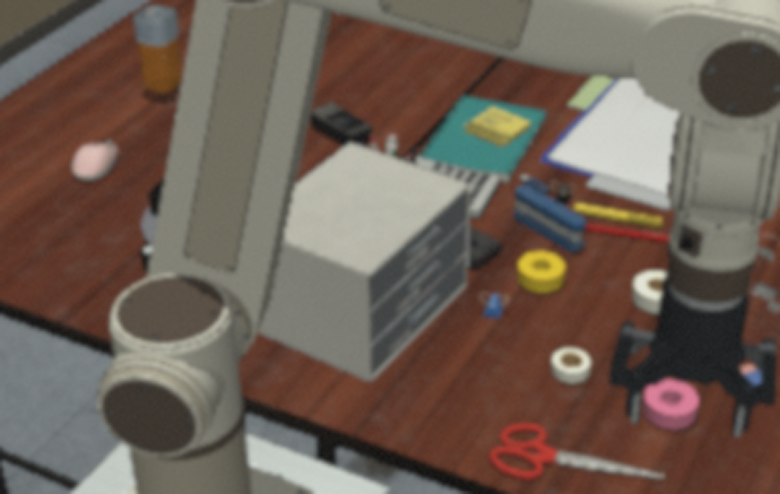

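Top-view candidates for large_roll are yellow (342,187), white (388,175), pink (410,207) and pink (417,237). The off-white one at (388,175), about 21 px or 66 mm across, fits the description. The small white roll is at (376,233), about 50 mm across. The post is to the right of the axis (foot about (228,223)), and the pointer is at (192,258). Next I'll measure and confirm with an enlarged crop.

```bash
cat > h.py <<'E'
import numpy as np,cv2
from scipy.optimize import least_squares
from scipy.spatial.transform import Rotation as R
from workcell import *
np.set_printoptions(precision=4,suppress=True)
def proj(P,c):
    m=camera_model(c);T=np.linalg.inv(m["pose"]);f=210/np.tan(np.radians(m["fovy"]/2))
    p=np.atleast_2d(P)@T[:3,:3].T+T[:3,3];return np.c_[m["cx"]+f*p[:,0]/p[:,2],m["cy"]+f*p[:,1]/p[:,2]]
def ray(uv,z,c):
    m=camera_model(c);f=210/np.tan(np.radians(m["fovy"]/2))
    d=m["pose"][:3,:3]@np.array([(uv[0]-m["cx"])/f,(uv[1]-m["cy"])/f,1]);o=m["pose"][:3,3];return o+d*(z-o[2])/d[2]
th=np.linspace(0,2*np.pi,72,endpoint=False);C=np.c_[np.cos(th),np.sin(th),0*th]
def polyc(p):
    m=cv2.moments(cv2.convexHull((p*64).astype(np.float32)));return np.array([m["m10"],m["m01"]])/m["m00"]/64,m["m00"]/4096
def fitcyl(cen,r,z0,z1,c):
    def model(q): return polyc(np.vstack([proj([q[0],q[1],z]+r*C,c) for z in(z0,z1)]))
    s=least_squares(lambda q:model(q)[0]-cen,ray(cen,z1,c)[:2],diff_step=1e-4);return s.x,model(s.x)[1]
def to(p,jaw=None):
    """tool-frame shift (mm) and turn (deg about tool z) to TCP p, jaws along world angle jaw (rad)"""
    o=get_obs();M=R.from_quat(o["tool_rot"]).as_matrix();print("tcp",o["eef_pos"],"shift mm",M.T@(np.array(p)-o["eef_pos"])*1e3)
    if jaw is not None:
        y=M.T@[np.cos(jaw),np.sin(jaw),0];a=np.degrees(np.arctan2(-y[0],y[1]));print("turn",(a+90)%180-90)
    print("tilt",np.degrees(np.arccos(-M[2,2])),"jaw",np.degrees(np.arctan2(M[1,1],M[0,1])))
E
python3 - <<'E'
from h import *
im=cv2.imread("pics/top0.png")
for n,(u,v),r,h in(("large",(388,176),.032,.025),("small",(376,233),.024,.019)):
    x0,y0=u-18,v-18; k=im[y0:y0+36,x0:x0+36].astype(int)
    m=(k[:,:,0]>115).astype(np.uint8)   # blue channel: wood is low
    cs,_=cv2.findContours(m,cv2.RETR_EXTERNAL,cv2.CHAIN_APPROX_NONE);cc=max(cs,key=cv2.contourArea)
    f=np.zeros_like(m);cv2.drawContours(f,[cc],-1,1,-1);M=cv2.moments(f,True);cen=np.array([x0+M["m10"]/M["m00"],y0+M["m01"]/M["m00"]])
    p,a=fitcyl(cen,r,0,h,"top");print(n,cen,"area",M["m00"],"model",a,p)
A=im[175:270,160:245];cv2.imwrite("pics/car.png",cv2.resize(np.hstack([A,im[150:245,360:445]]),None,fx=4.5,fy=4.5,interpolation=cv2.INTER_CUBIC))
# deck: grey disc edge vs wood, via blue channel + low saturation
d=(im[:,:,0]>75).astype(np.uint8);d[:,:165]=0;d[:,245:]=0;d[:182]=0;d[262:]=0
cs,_=cv2.findContours(d,cv2.RETR_EXTERNAL,cv2.CHAIN_APPROX_NONE);cc=max(cs,key=cv2.contourArea);print(cv2.fitEllipse(cv2.convexHull(cc)))
e=cv2.fitEllipse(cv2.convexHull(cc));print("axis",fitcyl(np.array(e[0]),.108,.028,.028,"top"),np.pi/4*e[1][0]*e[1][1])
E
```

```text
large [386.9226 176.6806] area 310.0 model 324.1294491603039 [ 0.6185 -0.3213]
small [375.3862 233.0212] area 189.0 model 185.60381871508434 [ 0.4296 -0.2715]
((202.91453552246094, 223.01475524902344), (64.68336486816406, 70.86528778076172), 25.012451171875)
axis (array([0.4758, 0.2938]), 3436.1673690823372) 3600.112237296166
```

View pics/car.png

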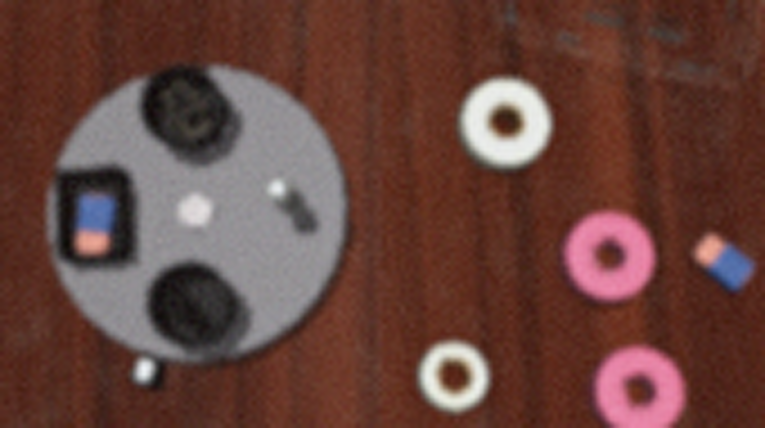

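```bash
python3 - <<'E'
from h import *
im=cv2.imread("pics/top0.png").astype(float)
def cen(u,v,r,t):
    k=im[v-r:v+r+1,u-r:u+r+1].mean(2)-t;k[k<0]=0;yy,xx=np.mgrid[v-r:v+r+1,u-r:u+r+1];return np.array([(k*xx).sum(),(k*yy).sum()])/k.sum()
print(im[212:228,216:234].mean(2).astype(int))
b=cen(221,216,3,165);pt=ray(b,.116,"top");print("post top",b,pt)
h=cen(203,221,5,165);print("hub",h,ray(h,.032,"top"))
q=cen(192,257,4,120);pp=ray(q,.033,"top");print("pointer",q,pp)
# deck rim: radial edge search, robust circle fit in the world at z=.028
pts=[]
c0=np.array([.478,.293])
for a in np.linspace(0,2*np.pi,120,endpoint=False):
    rr=np.arange(.095,.122,.0005);uv=proj(np.c_[c0[0]+rr*np.cos(a),c0[1]+rr*np.sin(a),0*rr+.028],"top").astype(np.float32)
    s=cv2.remap(im[:,:,0].astype(np.float32),uv[:,0].reshape(1,-1),uv[:,1].reshape(1,-1),cv2.INTER_LINEAR).ravel()
    s=cv2.GaussianBlur(s.reshape(1,-1),(9,1),2).ravel();i=np.argmin(np.gradient(s))
    if np.gradient(s)[i]<-1: pts.append([c0[0]+rr[i]*np.cos(a),c0[1]+rr[i]*np.sin(a)])
pts=np.array(pts)
s=least_squares(lambda p:np.hypot(*(pts-p[:2]).T)-p[2],[*c0,.108],loss="soft_l1",f_scale=.001);c=s.x;print("deck",c,len(pts),np.std(s.fun))
d=pt[:2]-c[:2];e=pp[:2]-c[:2];print("post r",np.hypot(*d),"ang",np.degrees(np.arctan2(*d[::-1])),"pointer r",np.hypot(*e),"ang",np.degrees(np.arctan2(*e[::-1])))
print("foot px",proj([[*pt[:2],.028]],"top"))
to([.6185,-.3213,.15],np.arctan2(-.3213,.6185)+np.pi/2)
E
```

```text
[[149 147 148 149 150 148 147 148 145 152 146 147 148 145 144 147 151 147]
 [151 149 142 148 150 146 139 147 151 148 147 147 145 146 149 148 147 145]
 [145 151 142 145 151 158 154 152 144 144 151 150 149 148 148 146 146 152]
 [146 142 147 152 179 200 186 151 141 137 147 147 152 146 144 147 151 147]
 [147 147 150 167 206 227 213 159 131 129 139 146 146 146 147 153 146 149]
 [146 149 143 171 203 220 208 151 111 104 119 139 146 151 149 146 149 149]
 [147 147 147 152 168 173 163 125  91  76  95 121 144 149 145 148 151 146]
 [146 142 146 146 143 128 125  98  80  67  80 103 138 151 152 148 152 150]
 [146 147 145 145 140 118 100  87  70  65  73  95 126 141 149 147 151 149]
 [151 147 149 148 141 132 112  91  75  72  76  81 104 123 140 148 151 152]
 [148 146 150 148 146 143 131 114  95  82  76  74  84 101 129 145 149 152]
 [148 150 149 149 147 148 145 138 122  87  76  75  69  88 122 143 145 149]
 [149 146 149 147 148 147 148 145 134  95  77  73  71  78 106 139 153 152]
 [147 145 150 151 147 145 152 145 137 108  78  66  75  77 110 138 152 149]
 [147 149 148 151 148 148 152 146 143 125 104  95  99 101 126 145 151 149]
 [149 151 146 147 149 146 146 148 146 144 134 129 131 133 145 147 152 150]]
post top [220.993  216.2496] [0.4831 0.2236 0.116 ]
hub [202.9622 221.2755] [0.4797 0.2932 0.032 ]
pointer [191.6934 256.6603] [0.3662 0.3286 0.033 ]
deck [0.4795 0.2933 0.108 ] 117 0.0020423503317582034
post r 0.06978240934536585 ang -87.09824674543682 pointer r 0.11866442008986527 ang 162.6831041503008
foot px [[224.572  219.8824]]
tcp [ 0.1405 -0.4799  0.2313] shift mm [503.3186 -17.8874  81.329 ]
turn 43.76754866880336
tilt 0.003018818780321388 jaw -73.68354386081893
```

The enlarged crop confirms it: large_roll is the white one (crop (506,122)) and small_roll is at (455,376). The geometry agrees: the post sits at 69.8 mm from the axis (given 70), and the deck radius is 108 mm. I'll add a row planner and then move.

```bash
cat >> h.py <<'E'
def plan(p,turn=0,w=85,step=48,n=None):
    """rows to TCP p with world-z turn (deg, + = CCW), straight line, even steps, tool pointing down"""
    o=get_obs();Q=R.from_quat(o["tool_rot"]);d=np.array(p)-o["eef_pos"]
    n=n or int(max(1,np.ceil(np.linalg.norm(d)*1e3/step),np.ceil(abs(turn)/8.5)))
    print("tcp",o["eef_pos"],"jaw",np.degrees(np.arctan2(*Q.as_matrix()[1::-1,1])),"tilt",np.degrees(np.arccos(-Q.as_matrix()[2,2])),"j6",o["joint_pos"][5],"n",n)
    for i in range(n):
        M=(R.from_euler("z",turn*i/n,degrees=True)*Q).as_matrix();s=M.T@d/n*1e3
        print([*(float(round(v,1)) for v in s),0,0,float(round(-turn/n,2)),w])
E
python3 -c "
from h import *
plan([.6185,-.3213,.12],90)"
```

```text
tcp [ 0.1405 -0.4799  0.2313] jaw -73.68354386081893 tilt 0.003018818780321388 j6 1.5708139452644092 n 11
[45.8, -1.6, 10.1, 0, 0, -8.18, 85]
[45.5, 4.9, 10.1, 0, 0, -8.18, 85]
[44.4, 11.3, 10.1, 0, 0, -8.18, 85]
[42.3, 17.5, 10.1, 0, 0, -8.18, 85]
[39.4, 23.4, 10.1, 0, 0, -8.18, 85]
[35.6, 28.7, 10.1, 0, 0, -8.18, 85]
[31.2, 33.5, 10.1, 0, 0, -8.18, 85]
[26.1, 37.6, 10.1, 0, 0, -8.18, 85]
[20.5, 40.9, 10.1, 0, 0, -8.18, 85]
[14.5, 43.4, 10.1, 0, 0, -8.18, 85]
[8.1, 45.1, 10.1, 0, 0, -8.18, 85]
```

{"op": "jog_arm", "data": {"deltas": [[[45.8, -1.6, 10, 0, 0, -8.2, 85], [45.5, 5, 10, 0, 0, -8.2, 85], [44.4, 11.3, 10, 0, 0, -8.2, 85], [42.3, 17.5, 10, 0, 0, -8.2, 85], [39.4, 23.4, 10, 0, 0, -8.2, 85]]]}}

```text
clock: 1.3
eef_pos: [0.3593, -0.4097, 0.1821]
tool_rot: [0.874, 0.485, -0.001, 0.004]
ft_force: [-0.5, -1.0, 0.3]
grip_width: 0.0847
```

{"op": "jog_arm", "data": {"deltas": [[[35.6, 28.7, 10, 0, 0, -8.2, 85], [31, 33.5, 10, 0, 0, -8.2, 85], [26, 37.6, 10, 0, 0, -8.2, 85], [20.5, 41, 10, 0, 0, -8.2, 85], [14.5, 43.4, 10, 0, 0, -8.2, 85]]]}}

```text
clock: 1.8
eef_pos: [0.5834, -0.3285, 0.13]
tool_rot: [0.637, 0.77, -0.003, 0.004]
ft_force: [-0.0, -0.7, 0.1]
grip_width: 0.0851
```

```bash
python3 -c "
from h import *
plan([.6185,-.3213,.06],10)"
```

```text
tcp [ 0.5834 -0.3285  0.13  ] jaw 10.791924158527623 tilt 0.5760147115145708 j6 0.8729202255576838 n 2
[0.6, 17.9, 35.0, 0, 0, -5.0, 85]
[-1.0, 17.8, 35.0, 0, 0, -5.0, 85]
```

{"op": "jog_arm", "data": {"deltas": [[[0.6, 18, 35, 0, 0, -5, 85], [-1, 18, 35, 0, 0, -5, 85], [0, 0, 0, 0, 0, 0, 85]]]}}

```text
clock: 2.1
eef_pos: [0.6268, -0.3157, 0.0553]
tool_rot: [0.56, 0.828, -0.002, 0.005]
ft_force: [-0.6, 0.4, -0.7]
grip_width: 0.0854
```

```bash
cat >> h.py <<'E'
def fix(p):
    "one-row correction incl. tilt"
    o=get_obs();Q=R.from_quat(o["tool_rot"]);M=Q.as_matrix()
    v=np.cross(M[:,2],[0,0,-1.]);print("tcp",o["eef_pos"],"row",np.r_[M.T@(np.array(p)-o["eef_pos"])*1e3,np.degrees(M.T@v)],"j6",o["joint_pos"][5],"F",o["ft_force"],"w",o["grip_width"],"t",o["clock"])
E
python3 - <<'E'
from h import *
fix([.6185,-.3213,.06])
im=camera("scene");cv2.imwrite("pics/s1.png",cv2.resize(im[180:340,280:480,::-1],None,fx=3.5,fy=3.5,interpolation=cv2.INTER_CUBIC))
E
```

```text
tcp [ 0.6268 -0.3157  0.0553] row [-2.1568 -9.8185 -4.685   0.0593  0.5961  0.    ] j6 0.7253134471274321 F [-0.6211  0.4409 -0.6743] w 0.08540469227809895 t 2.1
```

View pics/s1.png

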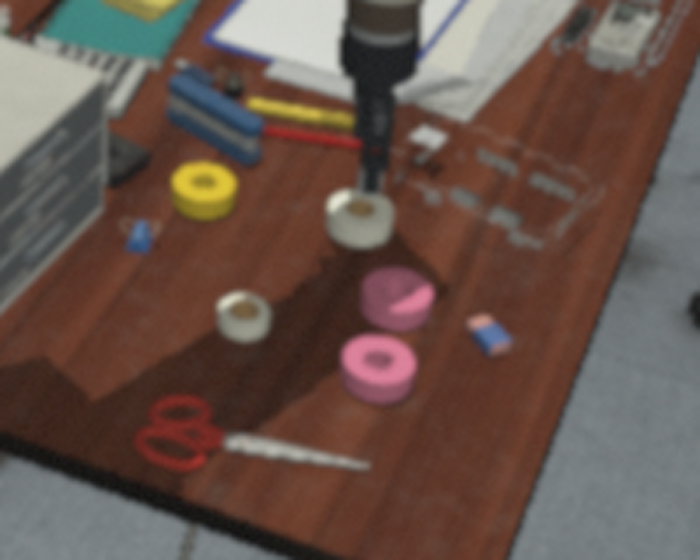

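The view shows the gripper over the white large roll (crop (360,220)), with the small roll at (244,318). I'll cross-check both positions in this view.

```bash
python3 - <<'E'
from h import *
cam="scene";camera(cam)
for n,p,r,h in(("large_roll",(.6185,-.3213),.032,.025),("small_roll",(.4296,-.2715),.024,.019)):
    q=np.vstack([proj([*p,z]+r*C,cam) for z in(0,h)]);print(n,"pred u",q[:,0].min(),q[:,0].max(),"v",q[:,1].min(),q[:,1].max())
    for d in masks_of(n,cam):
        v,u=np.nonzero(d["pixels"]);print(d["conf"],"u",u.min()-.5,u.max()+.5,"v",v.min()-.5,v.max()+.5)
E
```

```text
large_roll pred u 373.39375615685196 392.8523578009453 v 233.52793055810523 250.56296416251644
0.83 u 373.5 392.5 v 234.5 249.5
0.77 u 377.5 398.5 v 275.5 294.5
0.66 u 329.5 346.5 v 225.5 241.5
0.5 u 383.5 403.5 v 254.5 273.5
small_roll pred u 342.082912066348 357.34822875753974 v 263.31164669995115 277.51026695538013
```

{"op": "jog_arm", "data": {"deltas": [[[-2, -9.8, 5, 0, 0.6, 0, 85], [0, 0, 20, 0, 0, 0, 85], [0, 0, 0, 0, 0, 0, 85]]]}}

```text
clock: 2.6
eef_pos: [0.6193, -0.3305, 0.0462]
tool_rot: [0.565, 0.825, 0.001, 0.011]
ft_force: [-0.8, -0.7, -0.7]
grip_width: 0.085
```

```bash
python3 -c "
from h import *
fix([.6185,-.3213,.005])"
```

```text
tcp [ 0.6193 -0.3305  0.0462] row [ 9.5855  2.0168 41.0296  0.8197  0.9526  0.    ] j6 0.7101224480625195 F [-0.8004 -0.7186 -0.7415] w 0.08499103949525393 t 2.6
```

{"op": "jog_arm", "data": {"deltas": [[[9.6, 2, 15, 0.8, 1, 0, 85], [0, 0, 0, 0, 0, 0, 85]]]}}

```text
clock: 2.8
eef_pos: [0.6173, -0.3229, 0.0336]
tool_rot: [0.566, 0.824, 0.001, 0.001]
ft_force: [-1.4, 0.0, -0.6]
grip_width: 0.0846
```

```bash
python3 -c "
from h import *
fix([.6185,-.3213,.005]);print(get_obs()['joint_pos'],get_obs()['joint_vel'])"
```

```text
tcp [ 0.6173 -0.3229  0.0336] row [ 1.0988  1.6446 28.6355  0.1084  0.0407  0.    ] j6 0.7216867719763176 F [-1.3858  0.0142 -0.5512] w 0.08456729983841917 t 2.8
[-0.4824  0.7574  0.3142  1.1258  0.001   0.7217] [-0.031  -0.0589  0.0528  0.0021 -0.0183 -0.0032]
```

{"op": "jog_arm", "data": {"deltas": [[[1, 1.6, 12, 0, 0, 0, 85], [0, 0, 11, 0, 0, 0, 85], [0, 0, 6, 0, 0, 0, 85], [0, 0, 0, 0, 0, 0, 85]]]}}

```text
clock: 3.2
eef_pos: [0.6193, -0.3215, 0.0033]
tool_rot: [0.566, 0.824, 0.001, 0.002]
ft_force: [-0.1, 0.8, 0.2]
grip_width: 0.0852
```

```bash
python3 -c "
from h import *
fix([.6185,-.3213,.005])"
```

```text
tcp [ 0.6193 -0.3215  0.0033] row [ 0.4172 -0.6561 -1.7038  0.1638  0.116   0.    ] j6 0.724634164487942 F [-0.1366  0.7686  0.206 ] w 0.08515086568636608 t 3.2
```

Good; close.

{"op": "jog_arm", "data": {"deltas": [[[0, 0, -1, 0, 0, 0, 60], [0, 0, 0, 0, 0, 0, 50], [0, 0, 0, 0, 0, 0, 50], [0, 0, 0, 0, 0, 0, 50], [0, 0, 0, 0, 0, 0, 50]]]}}

```text
clock: 3.7
eef_pos: [0.6203, -0.3218, 0.0061]
tool_rot: [0.566, 0.824, 0.001, 0.003]
ft_force: [0.5, -1.2, -0.9]
grip_width: 0.0619
```

{"op": "jog_arm", "data": {"deltas": [[[0, 0, -10, 0, 0, 0, 50], [0, 0, -30, 0, 0, 0, 50], [0, 0, -40, 0, 0, 0, 50], [0, 0, -40, 0, 0, 0, 50], [0, 0, -40, 0, 0, 0, 50]]]}}

```text
clock: 4.2
eef_pos: [0.6144, -0.3189, 0.1632]
tool_rot: [0.566, 0.824, -0.0, -0.007]
ft_force: [0.9, -0.2, -0.8]
grip_width: 0.062
```

{"op": "jog_arm", "data": {"deltas": [[[0, 0, -40, 0, 0, 0, 50], [0, 0, -30, 0, 0, 0, 50], [0, 0, 0, 0, 0, 0, 50]]]}}

```text
clock: 4.5
eef_pos: [0.6171, -0.3204, 0.247]
tool_rot: [0.566, 0.824, 0.0, 0.001]
ft_force: [1.9, 0.7, -0.4]
grip_width: 0.0618
```

```bash
python3 -c "
from h import *
fix([.6185,-.3213,.24]);plan([.483,.2236,.26],-127)"
```

```text
tcp [ 0.6171 -0.3204  0.247 ] row [-1.3014  0.9491  6.9836  0.1077  0.0623  0.    ] j6 0.7242036170504448 F [ 1.8595  0.6539 -0.3634] w 0.06176739642824239 t 4.5
tcp [ 0.6171 -0.3204  0.247 ] jaw 21.050066609626494 tilt 0.12443583001743973 j6 0.7242036170504448 n 15
[37.1, 4.7, -0.9, 0, 0, 8.47, 85]
[37.3, -0.8, -0.9, 0, 0, 8.47, 85]
[36.8, -6.3, -0.9, 0, 0, 8.47, 85]
[35.5, -11.7, -0.9, 0, 0, 8.47, 85]
[33.4, -16.8, -0.9, 0, 0, 8.47, 85]
[30.5, -21.5, -0.9, 0, 0, 8.47, 85]
[27.0, -25.8, -0.9, 0, 0, 8.47, 85]
[23.0, -29.5, -0.9, 0, 0, 8.47, 85]
[18.4, -32.5, -0.9, 0, 0, 8.47, 85]
[13.4, -34.9, -0.9, 0, 0, 8.47, 85]
[8.1, -36.5, -0.9, 0, 0, 8.47, 85]
[2.6, -37.3, -0.9, 0, 0, 8.47, 85]
[-2.9, -37.2, -0.9, 0, 0, 8.47, 85]
[-8.3, -36.4, -0.9, 0, 0, 8.47, 85]
[-13.6, -34.8, -0.9, 0, 0, 8.47, 85]
```

```bash
python3 -c "
from h import *
plan([.483,.2236,.27],72,w=50)"
```

```text
tcp [ 0.6171 -0.3204  0.247 ] jaw 21.050066609626494 tilt 0.12443583001743973 j6 0.7242036170504448 n 12
[46.3, 5.9, -2.0, 0, 0, -6.0, 50]
[45.5, 10.7, -1.9, 0, 0, -6.0, 50]
[44.1, 15.4, -1.9, 0, 0, -6.0, 50]
[42.2, 19.9, -1.9, 0, 0, -6.0, 50]
[39.9, 24.2, -1.9, 0, 0, -6.0, 50]
[37.2, 28.2, -1.9, 0, 0, -6.0, 50]
[34.0, 32.0, -1.9, 0, 0, -6.0, 50]
[30.5, 35.3, -1.9, 0, 0, -6.0, 50]
[26.6, 38.3, -1.9, 0, 0, -6.0, 50]
[22.5, 40.9, -1.9, 0, 0, -6.0, 50]
[18.1, 43.0, -1.9, 0, 0, -6.0, 50]
[13.5, 44.7, -1.8, 0, 0, -6.0, 50]
```

{"op": "jog_arm", "data": {"deltas": [[[46, 6, -8, 0, 0, -6, 50], [45.5, 10.7, -5, 0, 0, -6, 50], [44, 15.4, -5, 0, 0, -6, 50], [42, 20, -2, 0, 0, -6, 50], [40, 24, -2, 0, 0, -6, 50]]]}}

```text
clock: 5.0
eef_pos: [0.5581, -0.0943, 0.2625]
tool_rot: [0.329, 0.944, -0.0, -0.001]
ft_force: [1.4, -0.0, -0.7]
grip_width: 0.0617
```

{"op": "jog_arm", "data": {"deltas": [[[37, 28, -2, 0, 0, -6, 50], [34, 32, -2, 0, 0, -6, 50], [30.5, 35, -2, 0, 0, -6, 50], [26.6, 38, -2, 0, 0, -6, 50], [22.5, 41, -2, 0, 0, -6, 50]]]}}

```text
clock: 5.5
eef_pos: [0.4912, 0.1387, 0.2696]
tool_rot: [0.063, 0.998, -0.0, -0.004]
ft_force: [1.1, 1.2, -0.8]
grip_width: 0.0616
```

```bash
python3 -c "
from h import *
fix([.483,.2236,.2]);plan([.483,.2236,.22],7,w=50)"
```

```text
tcp [0.4912 0.1387 0.2696] row [18.3462 83.2196 69.7034 -0.0299 -0.4328  0.    ] j6 0.40077374036710395 F [ 1.0617  1.2489 -0.8437] w 0.06155786372122734 t 5.5
tcp [0.4912 0.1387 0.2696] jaw 82.72114390907491 tilt 0.4338542151066644 j6 0.40077374036710395 n 3
[6.2, 27.7, 16.6, 0, 0, -2.33, 50]
[5.0, 28.0, 16.6, 0, 0, -2.33, 50]
[3.9, 28.2, 16.6, 0, 0, -2.33, 50]
```

{"op": "jog_arm", "data": {"deltas": [[[6, 28, 12, 0, 0, -3, 50], [5, 28, 12, 0, 0, -3, 50], [4, 24, 12, 0, 0, -3, 50], [0, 0, 0, 0, 0, 0, 50], [0, 0, 0, 0, 0, 0, 50]]]}}

```text
clock: 6.0
eef_pos: [0.4758, 0.2279, 0.2302]
tool_rot: [-0.025, 1.0, 0.0, -0.005]
ft_force: [0.9, 0.1, -0.0]
grip_width: 0.062
```

```bash
python3 - <<'E'
from h import *
fix([.4831,.2236,.15])
a=camera("top");b=camera("scene")
cv2.imwrite("pics/t2.png",np.hstack([cv2.resize(a[170:270,150:260,::-1],(396,360),interpolation=cv2.INTER_CUBIC),cv2.resize(b[140:250,150:270,::-1],(396,360),interpolation=cv2.INTER_CUBIC)]))
E
```

```text
tcp [0.4758 0.2279 0.2302] row [-7.9706 -4.709  80.1375  0.0162 -0.6201  0.    ] j6 0.39518859008966883 F [ 0.8651  0.1456 -0.0096] w 0.061988003988223864 t 6.0
```

View pics/t2.png

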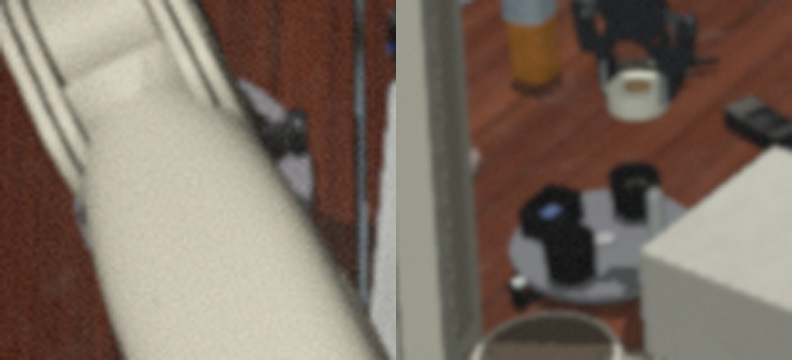

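The scene view shows the roll held level at about (223,168) and the free post top at about (228,197). I'll check the post position in this camera.

```bash
python3 - <<'E'
from h import *
im=camera("scene");o=get_obs()
t=o["eef_pos"];print("pred post top",proj([[.4831,.2236,.116],[.4831,.2236,.108],[.4831,.2236,.028]],"scene"))
q=np.vstack([proj([t[0],t[1],t[2]+z]+.032*C,"scene") for z in(-.006,.019)]);print("pred roll u",q[:,0].min(),q[:,0].max(),"v",q[:,1].min(),q[:,1].max(),"hole",proj([[t[0],t[1],t[2]+.019]],"scene"))
print(im[192:212,222:234].mean(2).astype(int))
for d in masks_of("large_roll","scene"):
    v,u=np.nonzero(d["pixels"]);print(d["conf"],"u",u.min()-.5,u.max()+.5,"v",v.min()-.5,v.max()+.5)
E
```

```text
pred post top [[227.5349 197.6222]
 [227.684  199.4829]
 [229.1365 217.6079]]
pred roll u 213.7359495330379 232.8056207726133 v 161.14556160743058 176.6918376265261 hole [[223.0584 165.6779]]
[[ 28  26  24  23  24  27  35  48  59  65  65  66]
 [ 30  29  26  27  22  26  31  42  55  64  67  67]
 [ 39  41  40  33  29  25  30  40  54  65  68  69]
 [ 43  46  50  47  35  32  33  41  56  64  69  70]
 [ 37  39  46  46  43  55  57  59  61  66  69  71]
 [ 29  28  31  44  67  87  96  88  76  69  67  67]
 [ 23  27  29  53  88 117 124 115  97  75  68  67]
 [ 23  27  33  64 102 130 136 126 106  86  74  69]
 [ 22  25  34  67 104 129 134 125 112 101  96  85]
 [ 24  25  33  61  99 124 129 124 114 114 114 108]
 [ 22  26  30  59  94 119 126 122 117 117 124 122]
 [ 24  22  30  56  94 117 126 123 117 120 125 126]
 [ 25  22  28  53  92 117 126 124 118 120 124 126]
 [ 25  26  27  54  90 116 126 124 118 118 124 126]
 [ 32  35  39  58  93 118 125 124 119 119 124 127]
 [ 53  54  59  73  98 118 126 125 119 119 126 133]
 [ 78  79  82  87 102 119 128 126 120 121 133 149]
 [105 107 107 107 112 122 128 127 123 130 149 168]
 [124 123 124 121 121 124 129 133 139 151 167 178]
 [127 126 126 126 122 124 133 146 159 172 179 181]]
0.87 u 384.5 403.5 v 255.5 273.5
0.86 u 377.5 398.5 v 274.5 294.5
0.8 u 328.5 347.5 v 225.5 241.5
0.56 u 214.5 230.5 v 160.5 175.5
```

{"op": "jog_arm", "data": {"deltas": [[[-8, -4.7, 20, 0, -0.6, 0, 50], [0, 0, 20, 0, 0, 0, 50], [0, 0, 20, 0, 0, 0, 50], [0, 0, 10, 0, 0, 0, 50], [0, 0, 0, 0, 0, 0, 50]]]}}

```text
clock: 6.7
eef_pos: [0.4895, 0.2187, 0.1631]
tool_rot: [-0.018, 1.0, 0.002, 0.005]
ft_force: [-0.2, -0.2, -2.0]
grip_width: 0.0618
```

```bash
python3 -c "
from h import *
fix([.4831,.2236,.14])"
```

```text
tcp [0.4895 0.2187 0.1631] row [ 6.4327  5.0498 23.0287  0.2184  0.5814  0.    ] j6 0.3834787322490228 F [-0.2362 -0.247  -2.0061] w 0.06184190753765347 t 6.7
```

{"op": "jog_arm", "data": {"deltas": [[[6.4, 5, 8, 0.2, 0.6, 0, 50], [0, 0, 0, 0, 0, 0, 50]]]}}

```text
clock: 6.9
eef_pos: [0.4835, 0.2234, 0.156]
tool_rot: [-0.017, 1.0, 0.001, 0.0]
ft_force: [-0.7, -0.2, -0.4]
grip_width: 0.0618
```

```bash
python3 -c "
from h import *
fix([.4831,.2236,.13])"
```

```text
tcp [0.4835 0.2234 0.156 ] row [ 0.4563  0.2359 26.0126  0.0588  0.0438  0.    ] j6 0.39736053828774837 F [-0.7285 -0.2311 -0.3684] w 0.06179872856807092 t 6.9
```

Centred. Descend with force checks.

{"op": "jog_arm", "data": {"deltas": [[[0.4, 0.2, 12, 0, 0, 0, 50], [0, 0, 12, 0, 0, 0, 50], [0, 0, 12, 0, 0, 0, 50], [0, 0, 10, 0, 0, 0, 50], [0, 0, 0, 0, 0, 0, 50]]]}}

```text
clock: 7.4
eef_pos: [0.484, 0.2247, 0.1077]
tool_rot: [-0.018, 1.0, 0.001, 0.002]
ft_force: [1.0, -0.4, -0.3]
grip_width: 0.0617
```

```bash
python3 -c "
from h import *
fix([.4831,.2236,.06])"
```

```text
tcp [0.484  0.2247 0.1077] row [ 1.1272 -1.209  47.6619  0.1256  0.2252  0.    ] j6 0.3982173688271507 F [ 0.9925 -0.3945 -0.3011] w 0.06166808476024618 t 7.4
```

{"op": "jog_arm", "data": {"deltas": [[[1, -1, 12, 0.1, 0.2, 0, 50], [0, 0, 12, 0, 0, 0, 50], [0, 0, 12, 0, 0, 0, 50], [0, 0, 10, 0, 0, 0, 50], [0, 0, 0, 0, 0, 0, 50]]]}}

```text
clock: 7.9
eef_pos: [0.4832, 0.2237, 0.0576]
tool_rot: [-0.018, 1.0, 0.0, 0.0]
ft_force: [0.1, -0.1, -1.6]
grip_width: 0.0619
```

```bash
python3 -c "
from h import *
fix([.4831,.2236,.05])"
```

```text
tcp [0.4832 0.2237 0.0576] row [ 0.0778 -0.1108  7.6473  0.0165  0.0229  0.    ] j6 0.39734434516599987 F [ 0.059  -0.1384 -1.6319] w 0.061910149274673094 t 7.9
```

Roll bottom is about 24 mm above the deck and threaded. Down 5 mm more, then release.

{"op": "jog_arm", "data": {"deltas": [[[0, 0, 5, 0, 0, 0, 50], [0, 0, 0, 0, 0, 0, 50], [0, 0, 0, 0, 0, 0, 75], [0, 0, 0, 0, 0, 0, 78], [0, 0, 0, 0, 0, 0, 78]]]}}

```text
clock: 8.4
eef_pos: [0.4845, 0.2243, 0.0535]
tool_rot: [-0.018, 1.0, 0.001, 0.002]
ft_force: [0.3, -0.2, 1.4]
grip_width: 0.0778
```

{"op": "jog_arm", "data": {"deltas": [[[0, 0, 0, 0, 0, 0, 78], [0, 0, -20, 0, 0, 0, 78], [0, 0, -40, 0, 0, 0, 78], [0, 0, -45, 0, 0, 0, 78], [0, 0, -45, 0, 0, 0, 78]]]}}

```text
clock: 8.9
eef_pos: [0.4796, 0.222, 0.2015]
tool_rot: [-0.018, 1.0, -0.002, -0.005]
ft_force: [1.7, 0.1, 0.0]
grip_width: 0.0781
```

{"op": "jog_arm", "data": {"deltas": [[[0, 0, -45, 0, 0, 0, 78], [0, 0, -30, 0, 0, 0, 78], [0, 0, 0, 0, 0, 0, 78]]]}}

```text
clock: 9.2
eef_pos: [0.4828, 0.2235, 0.2881]
tool_rot: [-0.018, 1.0, 0.001, 0.002]
ft_force: [1.4, -0.1, -0.1]
grip_width: 0.0781
```

```bash
python3 - <<'E'
from h import *
b=camera("scene")
cv2.imwrite("pics/t3.png",cv2.resize(b[140:250,150:270,::-1],None,fx=5,fy=5,interpolation=cv2.INTER_CUBIC))
fix([.4831,.2236,.27])
q=np.vstack([proj([.4831,.2236,z]+.032*C,"scene") for z in(.028,.053)]);print("pred u",q[:,0].min(),q[:,0].max(),"v",q[:,1].min(),q[:,1].max())
print(proj([[.4831,.2236,.116]],"scene"))
plan([.4296,-.2715,.27],-72,w=78)
E
```

```text
tcp [0.4822 0.2232 0.2862] row [-0.8844  0.3415 16.1559  0.0253  0.036   0.    ] j6 0.39724485397276105 F [-0.1581 -0.1125  0.4503] w 0.07813564427088122 t 9.25
pred u 219.93755865941895 237.81230957865273 v 207.13589688244215 222.68720541971052
[[227.5349 197.6222]]
tcp [0.4822 0.2232 0.2862] jaw 92.07361193159498 tilt 0.043987746177506525 j6 0.39724485397276105 n 11
[6.4, -44.8, 1.4, 0, 0, 6.55, 78]
[1.3, -45.2, 1.4, 0, 0, 6.55, 78]
[-3.9, -45.1, 1.5, 0, 0, 6.55, 78]
[-9.0, -44.3, 1.5, 0, 0, 6.55, 78]
[-14.0, -43.0, 1.5, 0, 0, 6.55, 78]
[-18.8, -41.1, 1.5, 0, 0, 6.55, 78]
[-23.4, -38.7, 1.5, 0, 0, 6.55, 78]
[-27.6, -35.8, 1.5, 0, 0, 6.55, 78]
[-31.5, -32.4, 1.5, 0, 0, 6.55, 78]
[-35.0, -28.6, 1.5, 0, 0, 6.55, 78]
[-38.1, -24.4, 1.5, 0, 0, 6.55, 78]
```

View pics/t3.png

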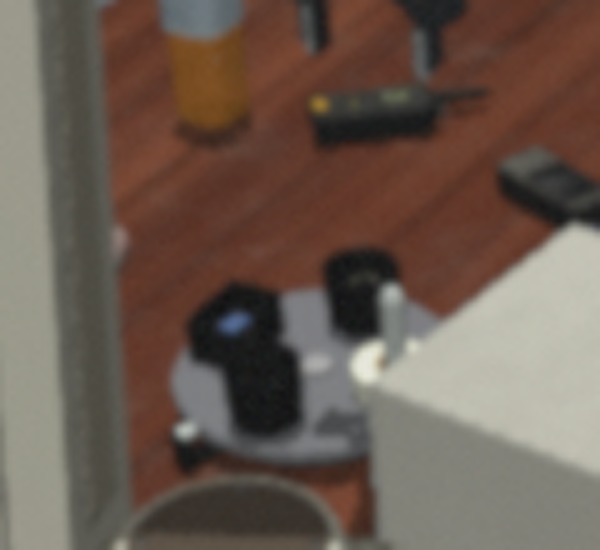

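Large roll is home: its top edge is at row 208 as predicted, and the post is unmoved at (228,198). Next the small roll, keeping the tool's heading.

```bash
python3 -c "
from h import *
plan([.4296,-.2715,.25],0,w=70)"
```

```text
tcp [0.4822 0.2232 0.2862] jaw 92.07361193159498 tilt 0.043987746177506525 j6 0.39724485397276105 n 11
[6.4, -44.8, 3.3, 0, 0, 0.0, 70]
[6.4, -44.8, 3.3, 0, 0, 0.0, 70]
[6.4, -44.8, 3.3, 0, 0, 0.0, 70]
[6.4, -44.8, 3.3, 0, 0, 0.0, 70]
[6.4, -44.8, 3.3, 0, 0, 0.0, 70]
[6.4, -44.8, 3.3, 0, 0, 0.0, 70]
[6.4, -44.8, 3.3, 0, 0, 0.0, 70]
[6.4, -44.8, 3.3, 0, 0, 0.0, 70]
[6.4, -44.8, 3.3, 0, 0, 0.0, 70]
[6.4, -44.8, 3.3, 0, 0, 0.0, 70]
[6.4, -44.8, 3.3, 0, 0, 0.0, 70]
```

{"op": "jog_arm", "data": {"deltas": [[[6.4, -45, 0, 0, 0, 0, 70], [6.4, -45, 0, 0, 0, 0, 70], [6.4, -45, 0, 0, 0, 0, 70], [6.4, -45, 0, 0, 0, 0, 70], [6.4, -45, 0, 0, 0, 0, 70]]]}}

```text
clock: 9.75
eef_pos: [0.4563, -0.0043, 0.2784]
tool_rot: [-0.025, 1.0, 0.0, -0.004]
ft_force: [1.7, -0.4, 0.1]
grip_width: 0.0702
```

{"op": "jog_arm", "data": {"deltas": [[[6.4, -45, 2, 0, 0, 0, 70], [6.4, -45, 2, 0, 0, 0, 70], [6.4, -45, 5, 0, 0, 0, 70], [6.4, -45, 10, 0, 0, 0, 70], [6.4, -40, 15, 0, 0, 0, 70]]]}}

```text
clock: 10.25
eef_pos: [0.4295, -0.234, 0.2377]
tool_rot: [-0.025, 1.0, 0.001, -0.007]
ft_force: [1.4, -0.4, -0.1]
grip_width: 0.0701
```

{"op": "jog_arm", "data": {"deltas": [[[3, -10, 20, 0, 0, 0, 70], [0, 0, 0, 0, 0, 0, 70], [0, 0, 0, 0, 0, 0, 70]]]}}

```text
clock: 10.55
eef_pos: [0.4219, -0.2477, 0.2109]
tool_rot: [-0.02, 1.0, 0.004, -0.012]
ft_force: [-1.0, 0.3, 0.1]
grip_width: 0.0698
```

```bash
python3 -c "
from h import *
fix([.4296,-.2715,.08])"
```

```text
tcp [ 0.4219 -0.2477  0.2109] row [ -9.9166 -25.1244 130.5222   0.4692  -1.3979   0.    ] j6 -0.5676011079845245 F [-0.993   0.2716  0.1396] w 0.06975329837711293 t 10.55
```

{"op": "jog_arm", "data": {"deltas": [[[-8, -24, 30, 0.4, -1.4, 0, 70], [0, 0, 35, 0, 0, 0, 70], [0, 0, 30, 0, 0, 0, 70], [0, 0, 15, 0, 0, 0, 70], [0, 0, 0, 0, 0, 0, 70]]]}}

```text
clock: 11.05
eef_pos: [0.4349, -0.267, 0.1011]
tool_rot: [-0.025, 1.0, -0.0, 0.003]
ft_force: [0.3, -0.2, -0.3]
grip_width: 0.0703
```

```bash
python3 - <<'E'
from h import *
im=camera("scene")
fix([.4296,-.2715,.06])
p=(.4296,-.2715);q=np.vstack([proj([*p,z]+.024*C,"scene") for z in(0,.019)]);print("pred u",q[:,0].min(),q[:,0].max(),"v",q[:,1].min(),q[:,1].max())
for d in masks_of("small_roll","scene"):
    v,u=np.nonzero(d["pixels"]);print(d["conf"],"u",u.min()-.5,u.max()+.5,"v",v.min()-.5,v.max()+.5)
E
```

```text
tcp [ 0.4356 -0.2673  0.1023] row [ 6.524  -3.7889 42.2052 -0.1152  0.4817  0.    ] j6 -0.6025002542605589 F [-0.373   1.2644 -0.239 ] w 0.06987780547664976 t 11.1
pred u 342.082912066348 357.34822875753974 v 263.31164669995115 277.51026695538013
0.67 u 342.5 356.5 v 262.5 276.5
```

{"op": "jog_arm", "data": {"deltas": [[[6.5, -3.8, 15, 0, 0.5, 0, 70], [0, 0, 15, 0, 0, 0, 70], [0, 0, 0, 0, 0, 0, 70]]]}}

```text
clock: 11.45
eef_pos: [0.433, -0.2735, 0.0758]
tool_rot: [-0.026, 1.0, -0.004, 0.004]
ft_force: [-0.6, 0.4, -0.1]
grip_width: 0.07
```

```bash
python3 -c "
from h import *
fix([.4296,-.2715,.003])"
```

```text
tcp [ 0.433  -0.2735  0.0758] row [ 3.8159  2.8176 72.7272 -0.5064  0.424   0.    ] j6 -0.6141054790015216 F [-0.6225  0.4291 -0.1251] w 0.06997528321482945 t 11.45
```

{"op": "jog_arm", "data": {"deltas": [[[3.5, 2.5, 20, -0.5, 0.4, 0, 70], [0, 0, 18, 0, 0, 0, 70], [0, 0, 12, 0, 0, 0, 70], [0, 0, 0, 0, 0, 0, 70]]]}}

```text
clock: 11.85
eef_pos: [0.4318, -0.2735, 0.0278]
tool_rot: [-0.026, 1.0, -0.002, 0.003]
ft_force: [-0.1, 0.3, 0.5]
grip_width: 0.0701
```

```bash
python3 -c "
from h import *
fix([.4296,-.2715,.004])"
```

```text
tcp [ 0.4318 -0.2735  0.0278] row [ 2.2283  2.1957 23.7441 -0.2599  0.3167  0.    ] j6 -0.6167253470873482 F [-0.1418  0.2809  0.4524] w 0.07006493837960542 t 11.85
```

{"op": "jog_arm", "data": {"deltas": [[[2.5, 2.2, 8, -0.2, 0.3, 0, 70], [0.8, 0.5, 8, 0, 0, 0, 70], [0, 0, 6, 0, 0, 0, 70], [0, 0, 0, 0, 0, 0, 70]]]}}

```text
clock: 12.25
eef_pos: [0.4296, -0.2719, 0.0062]
tool_rot: [-0.026, 1.0, -0.001, 0.001]
ft_force: [-0.3, -0.3, 0.7]
grip_width: 0.0699
```

```bash
python3 -c "
from h import *
fix([.4296,-.2715,.004])"
```

```text
tcp [ 0.4296 -0.2719  0.0062] row [ 0.022   0.381   2.1753 -0.1732  0.1609  0.    ] j6 -0.6161253617069825 F [-0.2891 -0.3425  0.7363] w 0.06987501223577135 t 12.25
```

{"op": "jog_arm", "data": {"deltas": [[[0, 0.4, 2, 0, 0, 0, 60], [0, 0, 0, 0, 0, 0, 40], [0, 0, 0, 0, 0, 0, 35], [0, 0, 0, 0, 0, 0, 35], [0, 0, 0, 0, 0, 0, 35]]]}}

```text
clock: 12.75
eef_pos: [0.4305, -0.2719, 0.0052]
tool_rot: [-0.026, 1.0, -0.002, 0.002]
ft_force: [0.9, -0.7, -0.4]
grip_width: 0.045
```

{"op": "jog_arm", "data": {"deltas": [[[0, 0, -10, 0, 0, 0, 35], [0, 0, -35, 0, 0, 0, 35], [0, 0, -45, 0, 0, 0, 35], [0, 0, -45, 0, 0, 0, 35], [0, 0, -45, 0, 0, 0, 35]]]}}

```text
clock: 13.25
eef_pos: [0.4246, -0.2681, 0.1856]
tool_rot: [-0.026, 1.0, 0.003, -0.005]
ft_force: [-0.1, -0.9, -0.5]
grip_width: 0.045
```

{"op": "jog_arm", "data": {"deltas": [[[0, 0, -40, 0, 0, 0, 35], [0, 0, -25, 0, 0, 0, 35], [0, 0, 0, 0, 0, 0, 35]]]}}

```text
clock: 13.55
eef_pos: [0.4277, -0.2699, 0.2635]
tool_rot: [-0.026, 1.0, -0.002, 0.002]
ft_force: [0.9, -1.2, -1.1]
grip_width: 0.0454
```

```bash
python3 -c "
from h import *
fix([.4296,-.2715,.25]);plan([.483,.2236,.27],0,w=35)"
```

```text
tcp [ 0.4277 -0.2699  0.2635] row [-1.8057 -1.6779 13.4723 -0.209   0.2129  0.    ] j6 -0.6150280800814112 F [ 0.8888 -1.2007 -1.0864] w 0.045351384122306514 t 13.55
tcp [ 0.4277 -0.2699  0.2635] jaw 93.0126854135201 tilt 0.29836909222577973 j6 -0.6150280800814112 n 11
[-7.4, 44.5, -0.7, 0, 0, 0.0, 35]
[-7.4, 44.5, -0.7, 0, 0, 0.0, 35]
[-7.4, 44.5, -0.7, 0, 0, 0.0, 35]
[-7.4, 44.5, -0.7, 0, 0, 0.0, 35]
[-7.4, 44.5, -0.7, 0, 0, 0.0, 35]
[-7.4, 44.5, -0.7, 0, 0, 0.0, 35]
[-7.4, 44.5, -0.7, 0, 0, 0.0, 35]
[-7.4, 44.5, -0.7, 0, 0, 0.0, 35]
[-7.4, 44.5, -0.7, 0, 0, 0.0, 35]
[-7.4, 44.5, -0.7, 0, 0, 0.0, 35]
[-7.4, 44.5, -0.7, 0, 0, 0.0, 35]
```

{"op": "jog_arm", "data": {"deltas": [[[-7.4, 44.5, -3, 0, 0, 0, 35], [-7.4, 44.5, -3, 0, 0, 0, 35], [-7.4, 44.5, -3, 0, 0, 0, 35], [-7.4, 44.5, -2, 0, 0, 0, 35], [-7.4, 44.5, -1, 0, 0, 0, 35]]]}}

```text
clock: 14.05
eef_pos: [0.4526, -0.0445, 0.2736]
tool_rot: [-0.019, 1.0, -0.003, 0.002]
ft_force: [0.6, -0.1, -0.7]
grip_width: 0.0449
```

{"op": "jog_arm", "data": {"deltas": [[[-7.4, 44.5, 0, 0, 0, 0, 35], [-7.4, 44.5, 0, 0, 0, 0, 35], [-7.4, 44.5, 0, 0, 0, 0, 35], [-7.4, 44.5, 0, 0, 0, 0, 35], [-5, 40, 0, 0, 0, 0, 35]]]}}

```text
clock: 14.55
eef_pos: [0.4753, 0.1836, 0.2691]
tool_rot: [-0.019, 1.0, -0.004, -0.001]
ft_force: [1.0, -0.9, -0.2]
grip_width: 0.0453
```

{"op": "jog_arm", "data": {"deltas": [[[-3, 20, 5, 0, 0, 0, 35], [0, 0, 5, 0, 0, 0, 35], [0, 0, 0, 0, 0, 0, 35]]]}}

```text
clock: 14.85
eef_pos: [0.4754, 0.2093, 0.2553]
tool_rot: [-0.024, 1.0, -0.004, -0.003]
ft_force: [0.1, -0.3, -0.6]
grip_width: 0.0452
```

```bash
python3 -c "
from h import *
fix([.483,.2236,.20])"
```

```text
tcp [0.4754 0.2093 0.2553] row [-8.6708 14.3698 55.1047 -0.4686 -0.3667  0.    ] j6 0.3701776440619575 F [ 0.1013 -0.3464 -0.6235] w 0.04523182733855615 t 14.85
```

{"op": "jog_arm", "data": {"deltas": [[[-8, 14, 20, -0.5, -0.4, 0, 35], [0, 0, 25, 0, 0, 0, 35], [0, 0, 20, 0, 0, 0, 35], [0, 0, 8, 0, 0, 0, 35], [0, 0, 0, 0, 0, 0, 35]]]}}

```text
clock: 15.35
eef_pos: [0.4823, 0.2177, 0.1801]
tool_rot: [-0.02, 1.0, -0.001, -0.0]
ft_force: [-0.2, -0.8, -0.2]
grip_width: 0.0453
```

```bash
python3 -c "
from h import *
fix([.4831,.2236,.15])"
```

```text
tcp [0.4823 0.2177 0.1801] row [-1.0763  5.9206 30.1151 -0.071  -0.0031  0.    ] j6 0.3843580102196484 F [-0.1868 -0.7825 -0.2112] w 0.045333572669366794 t 15.35
```

{"op": "jog_arm", "data": {"deltas": [[[-1.8, 6, 12, 0, 0, 0, 35], [0, 0, 12, 0, 0, 0, 35], [0, 0, 0, 0, 0, 0, 35]]]}}

```text
clock: 15.65
eef_pos: [0.4854, 0.2232, 0.1566]
tool_rot: [-0.019, 1.0, 0.0, 0.002]
ft_force: [-0.3, -0.3, -0.8]
grip_width: 0.0452
```

```bash
python3 -c "
from h import *
fix([.484,.2236,.13])"
```

```text
tcp [0.4854 0.2232 0.1566] row [ 1.44    0.4413 26.5787  0.0015  0.1902  0.    ] j6 0.39395339928932394 F [-0.345  -0.2635 -0.7718] w 0.04523396371058392 t 15.65
```

{"op": "jog_arm", "data": {"deltas": [[[1.4, 0.4, 12, 0, 0.2, 0, 35], [0, 0, 12, 0, 0, 0, 35], [0, 0, 12, 0, 0, 0, 35], [0, 0, 10, 0, 0, 0, 35], [0, 0, 0, 0, 0, 0, 35]]]}}

```text
clock: 16.15
eef_pos: [0.4841, 0.224, 0.1071]
tool_rot: [-0.019, 1.0, 0.0, 0.0]
ft_force: [-0.1, 0.6, -0.0]
grip_width: 0.0453
```

```bash
python3 -c "
from h import *
fix([.484,.2236,.057])"
```

```text
tcp [0.4841 0.224  0.1071] row [ 0.0946 -0.4173 50.0679  0.0183  0.0251  0.    ] j6 0.3948590216246124 F [-0.1147  0.567  -0.0015] w 0.04531661745385641 t 16.15
```

{"op": "jog_arm", "data": {"deltas": [[[0, 0, 12, 0, 0, 0, 35], [0, 0, 12, 0, 0, 0, 35], [0, 0, 12, 0, 0, 0, 35], [0, 0, 7, 0, 0, 0, 35], [0, 0, 0, 0, 0, 0, 35]]]}}

```text
clock: 16.65
eef_pos: [0.4843, 0.2242, 0.0605]
tool_rot: [-0.019, 1.0, 0.0, 0.001]
ft_force: [0.3, -0.1, 0.1]
grip_width: 0.0452
```

{"op": "jog_arm", "data": {"deltas": [[[0, 0, 1, 0, 0, 0, 35], [0, 0, 0, 0, 0, 0, 60], [0, 0, 0, 0, 0, 0, 62], [0, 0, 0, 0, 0, 0, 62], [0, 0, 0, 0, 0, 0, 62]]]}}

```text
clock: 17.15
eef_pos: [0.4858, 0.2249, 0.061]
tool_rot: [-0.019, 1.0, 0.001, 0.002]
ft_force: [0.1, 0.1, -0.6]
grip_width: 0.0622
```

{"op": "jog_arm", "data": {"deltas": [[[0, 0, -15, 0, 0, 0, 62], [0, 0, -35, 0, 0, 0, 62], [0, 0, -40, 0, 0, 0, 62], [0, 0, -30, 0, 0, 0, 62], [0, 0, 0, 0, 0, 0, 62]]]}}

```text
clock: 17.65
eef_pos: [0.4845, 0.2243, 0.1851]
tool_rot: [-0.019, 1.0, 0.001, 0.001]
ft_force: [0.5, 0.3, 0.4]
grip_width: 0.062
```

```bash
python3 - <<'E'
from h import *
b=camera("scene")
cv2.imwrite("pics/t4.png",cv2.resize(b[140:250,150:270,::-1],None,fx=5,fy=5,interpolation=cv2.INTER_CUBIC))
fix([.4831,.2236,.08])
for r,z in((.032,.053),(.024,.072)):
    q=proj([.4831,.2236,z]+r*C,"scene");print("pred top-face u",q[:,0].min(),q[:,0].max(),"v",q[:,1].min(),q[:,1].max())
E
```

```text
tcp [0.4837 0.2239 0.1832] row [  0.5664  -0.2605 103.1557   0.0045  -0.0041   0.    ] j6 0.39488556117634915 F [0.0159 0.6978 0.3682] w 0.061893304538159846 t 17.7
pred top-face u 219.93755865941895 237.43025196430835 v 207.13589688244215 217.07500316119368
pred top-face u 221.74670842591502 234.93905607899873 v 204.0821826216623 211.48797157335667
```

View pics/t4.png

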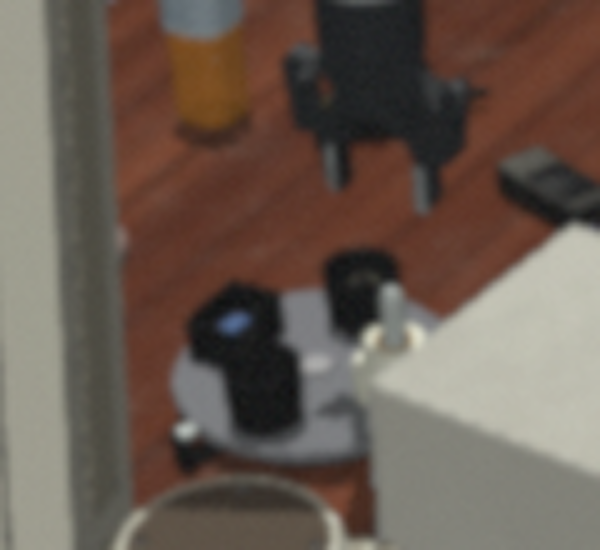

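Both rolls sit where predicted: the small one's left edge is at column 222 and its top at row 204. Next I'll grip the post.

{"op": "jog_arm", "data": {"deltas": [[[0.5, -0.3, 30, 0, 0, 0, 50], [0, 0, 30, 0, 0, 0, 50], [0, 0, 22, 0, 0, 0, 50], [0, 0, 8, 0, 0, 0, 45], [0, 0, 0, 0, 0, 0, 40]]]}}

```text
clock: 18.2
eef_pos: [0.4816, 0.2228, 0.0879]
tool_rot: [-0.019, 1.0, -0.0, -0.001]
ft_force: [0.4, -0.4, -0.5]
grip_width: 0.0396
```

```bash
python3 -c "
from h import *
fix([.4831,.2236,.083])"
```

```text
tcp [0.4816 0.2228 0.0879] row [-1.5823  0.7093  4.8643 -0.0376 -0.1092  0.    ] j6 0.3947125534289184 F [ 0.4273 -0.4188 -0.5073] w 0.03962620985885722 t 18.2
```

{"op": "jog_arm", "data": {"deltas": [[[-1.5, 0.7, 4.5, 0, 0, 0, 30], [0, 0, 0, 0, 0, 0, 10], [0, 0, 0, 0, 0, 0, 5], [0, 0, 0, 0, 0, 0, 5], [0, 0, 0, 0, 0, 0, 5]]]}}

```text
clock: 18.7
eef_pos: [0.4833, 0.2234, 0.0835]
tool_rot: [-0.019, 1.0, -0.001, -0.001]
ft_force: [1.1, -0.0, -5.2]
grip_width: 0.016
```

```bash
cat >> h.py <<'E'
AX=np.array([.4795,.2933]);PH=162.7
def arc(step=8,n=5):
    """rows that swing the gripped post about AX from its present angle towards PH, turning the tool with it"""
    o=get_obs();M0=R.from_quat(o["tool_rot"]).as_matrix();d=o["eef_pos"][:2]-AX;a=np.degrees(np.arctan2(d[1],d[0]));r=np.hypot(*d)
    rem=(PH-a+180)%360-180;print("angle",a,"r",r,"remaining",rem,"z",o["eef_pos"][2],"tilt",np.degrees(np.arccos(-M0[2,2])),"F",o["ft_force"],"w",o["grip_width"],"j6",o["joint_pos"][5],"t",o["clock"])
    s=np.sign(rem)*min(step,abs(rem)/n)
    for i in range(n):
        b,c=np.radians([a+s*i,a+s*(i+1)]);w=np.array([.07*(np.cos(c)-np.cos(b)),.07*(np.sin(c)-np.sin(b)),0])
        M=R.from_euler("z",s*i,degrees=True).as_matrix()@M0;print(np.round(M.T@w*1e3,1),"turn z",round(-s,2))
E
python3 -c "
from h import *
arc()"
```

```text
angle -86.87701200472277 r 0.07000188705047762 remaining -110.42298799527725 z 0.08354367395341447 tilt 0.1409593981398389 F [ 1.101  -0.0065 -5.2474] w 0.015963503303030625 j6 0.39485455096291283 t 18.7
[9.8 0.5 0. ] turn z 8.0
[9.8 0.5 0. ] turn z 8.0
[9.8 0.5 0. ] turn z 8.0
[9.8 0.5 0. ] turn z 8.0
[9.8 0.5 0. ] turn z 8.0
```

{"op": "jog_arm", "data": {"deltas": [[[3.7, 0.1, 0, 0, 0, 3, 5], [6.1, 0.3, 0, 0, 0, 5, 5], [6.1, 0.3, 0, 0, 0, 5, 5], [6.1, 0.3, 0, 0, 0, 5, 5], [6.1, 0.3, 0, 0, 0, 5, 5]]]}}

```text
clock: 19.2
eef_pos: [0.4548, 0.2274, 0.0835]
tool_rot: [0.188, 0.982, -0.001, -0.001]
ft_force: [0.2, -0.9, -5.6]
grip_width: 0.0158
```

```bash
python3 -c "
from h import *
arc(5)"
```

```text
angle -110.53044814563415 r 0.07033266165638624 remaining -86.76955185436589 z 0.08352864809590237 tilt 0.21189806496356925 F [ 0.2177 -0.8683 -5.5846] w 0.015755284095453025 j6 0.843026405176081 t 19.2
[6.1 0.1 0. ] turn z 5.0
[6.1 0.1 0. ] turn z 5.0
[6.1 0.1 0. ] turn z 5.0
[6.1 0.1 0. ] turn z 5.0
[6.1 0.1 0. ] turn z 5.0
```

Works smoothly, with low forces and the radius held. Continue.

{"op": "jog_arm", "data": {"deltas": [[[6.1, 0.2, 0, 0, 0, 5, 5], [6.1, 0.2, 0, 0, 0, 5, 5], [6.1, 0.2, 0, 0, 0, 5, 5], [6.1, 0.2, 0, 0, 0, 5, 5], [6.1, 0.2, 0, 0, 0, 5, 5]]]}}

```text
clock: 19.7
eef_pos: [0.4283, 0.2447, 0.0836]
tool_rot: [0.405, 0.914, -0.001, -0.001]
ft_force: [0.1, 1.0, -5.3]
grip_width: 0.0158
```

{"op": "jog_arm", "data": {"deltas": [[[6.1, 0.2, 0, 0, 0, 5, 5], [6.1, 0.2, 0, 0, 0, 5, 5], [6.1, 0.2, 0, 0, 0, 5, 5], [6.1, 0.2, 0, 0, 0, 5, 5], [6.1, 0.2, 0, 0, 0, 5, 5]]]}}

```text
clock: 20.2
eef_pos: [0.4121, 0.2717, 0.0835]
tool_rot: [0.6, 0.8, -0.001, -0.0]
ft_force: [0.4, 0.5, -6.6]
grip_width: 0.016
```

```bash
python3 -c "
from h import *
arc(5)"
```

```text
angle -162.2065920185337 r 0.07076762544461579 remaining -35.09340798146627 z 0.0835478911771976 tilt 0.1726580388663602 F [ 0.3966  0.5176 -6.6367] w 0.016028566458207133 j6 1.8710748959159105 t 20.2
[ 6.1  0.1 -0. ] turn z 5.0
[ 6.1  0.1 -0. ] turn z 5.0
[ 6.1  0.1 -0. ] turn z 5.0
[ 6.1  0.1 -0. ] turn z 5.0
[ 6.1  0.1 -0. ] turn z 5.0
```

{"op": "jog_arm", "data": {"deltas": [[[6.1, 0.3, 0, 0, 0, 5, 5], [6.1, 0.3, 0, 0, 0, 5, 5], [6.1, 0.3, 0, 0, 0, 5, 5], [6.1, 0.3, 0, 0, 0, 5, 5], [6.1, 0.3, 0, 0, 0, 5, 5]]]}}

```text
clock: 20.7
eef_pos: [0.4094, 0.303, 0.0835]
tool_rot: [0.765, 0.644, -0.002, -0.0]
ft_force: [1.3, -0.5, -4.8]
grip_width: 0.0157
```

```bash
python3 -c "
from h import *
arc(5,2)
P=np.array([[.4833,.2234],[.4548,.2274],[.4283,.2447],[.4121,.2717],get_obs()['eef_pos'][:2]])
print(least_squares(lambda c:np.hypot(*(P-c).T)-.07,AX).x)"
```

```text
angle 172.14067091303733 r 0.07076799815364718 remaining -9.440670913037337 z 0.08354306615128743 tilt 0.204883664388643 F [ 1.2545 -0.535  -4.7638] w 0.0157325673454857 j6 2.3786449836155557 t 20.7
[ 5.8  0.  -0. ] turn z 4.72
[ 5.8  0.  -0. ] turn z 4.72
[0.4787 0.2932]
```

{"op": "jog_arm", "data": {"deltas": [[[5, 0.2, 0, 0, 0, 4, 5], [4, 0.2, 0, 0, 0, 3.5, 5], [2, 0, 0, 0, 0, 1.5, 5], [0, 0, 0, 0, 0, 0, 5], [0, 0, 0, 0, 0, 0, 5]]]}}

```text
clock: 21.2
eef_pos: [0.412, 0.3146, 0.0835]
tool_rot: [0.815, 0.58, -0.002, 0.0]
ft_force: [0.1, 0.4, -4.8]
grip_width: 0.0158
```

```bash
python3 - <<'E'
from h import *
arc(5,2)
b=camera("scene");a=camera("top")
for r in(.115,.12,.129,.135):
    q=[.4787+r*np.cos(np.radians(162.6)),.2932+r*np.sin(np.radians(162.6)),.033];print(r,proj(q,"scene"),proj(q,"top"))
cv2.imwrite("pics/t5.png",np.hstack([cv2.resize(b[140:250,150:270,::-1],None,fx=3.3,fy=3.3,interpolation=cv2.INTER_CUBIC),cv2.resize(a[170:280,150:270,::-1],None,fx=3.3,fy=3.3,interpolation=cv2.INTER_CUBIC)]))
E
```

```text
angle 162.4683860934218 r 0.0707455595638903 remaining 0.2316139065781897 z 0.08353004422954434 tilt 0.20568589108707985 F [ 0.0646  0.439  -4.8013] w 0.015763382743112758 j6 2.5567999680117506 t 21.2
[-0.1  0.   0. ] turn z -0.12
[-0.1  0.   0. ] turn z -0.12
0.115 [[187.7032 225.3032]] [[192.0083 255.7994]]
0.12 [[186.58   225.8908]] [[191.5285 257.3094]]
0.129 [[184.5495 226.9529]] [[190.6635 260.0319]]
0.135 [[183.1896 227.6643]] [[190.0858 261.85  ]]
```

View pics/t5.png

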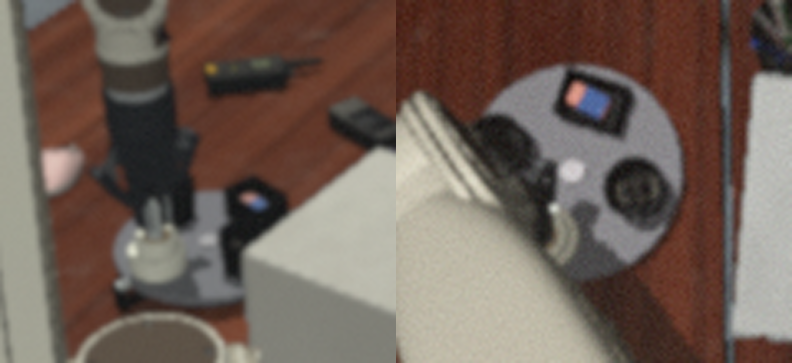

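The post, with both rolls seated, lines up with the pointer at scene px (187,226). That matches the 162.6° front line. I'll hold briefly and hand in.

{"op": "jog_arm", "data": {"deltas": [[[0, 0, 0, 0, 0, 0, 5], [0, 0, 0, 0, 0, 0, 5], [0, 0, 0, 0, 0, 0, 5], [0, 0, 0, 0, 0, 0, 5]]]}}

```text
clock: 21.7
eef_pos: [0.412, 0.3145, 0.0835]
tool_rot: [0.815, 0.58, -0.002, 0.0]
ft_force: [-0.3, 0.3, -4.7]
grip_width: 0.016
```

```bash
python3 -c "
from h import *
arc(5,1);print(job_done())"
```

```text
angle 162.5827050054489 r 0.07071205615870631 remaining 0.11729499455108794 z 0.08353191683191381 tilt 0.18377227868902565 F [-0.3222  0.2652 -4.6633] w 0.015983767494132665 j6 2.5561115028088746 t 21.7
[-0.1  0.   0. ] turn z -0.12
the job is handed in; nothing more can be done
None
```

I slid the large off-white roll and then the small one over the post. I then gripped the post, turned the carousel about 110° clockwise to the pointer, and handed in at 21.7 s, still gripping. `job_done()` gives no verdict, so the result rests on my own checks.

- **Rolls:** both matched their predicted fully-home positions in the scene camera before the turn. Afterwards they were still on the post.
- **Front position:** the post was about 0.1° from the measured pointer line and not moving.
- **Grip:** the fingers stayed closed on the post at 16 mm, with about 5 N on the wrist. The finger contact force itself was not measured.
- **Bystanders:** I never went near the mouse, binder clip or eraser, but did not re-measure them at the end.

**Disagreements:**
- The pointer's bright spot measured 118 mm from the axis, against the lug's given 129 mm. This affects only the distance along the line, not its direction.
- The grip arc put the axis about 1 mm from the image estimate.
- A rough reading of the bin's direction in the last top picture put the front a few degrees off. I put that down to perspective, and it is within the 10 mm tolerance.

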